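# Close up the vial sampler

## Task

Get the vial sampler ready to run: with the fingertips, gently push both vial trays fully home (in either order), and only then swing its door fully shut across them. Only push, touch the sampler with nothing but the fingers, and leave the loose things round it and on it where they are.

Things in the scene. Friction and masses are not known exactly. Their poses are not given: they have to be found in the camera images.
- sampler: Low white box fixed to the bench, 120 mm deep (x), 190 mm wide (y), 90 mm high, two trays side by side in its open front. Origin: middle of the front opening, at bench level (the plane of the tray fronts when the trays are home). Its x axis points into the box (the way trays go in), y to its left, z up. The housing reaches from x = 4 to 124 mm.
- tray_left (a joint): How far the left tray is out of the box, in m: 0 = fully home (hard stop, front flush with the opening), up to 0.07 out, towards the sampler's -x. Slides with about 1.5 N of friction, stays where it is left, and needs no latch.
- tray_left_front (a point): Centre of the left tray's flat grey front face (82 mm wide, 60 mm high, from 14 to 74 mm above the bench); moves with the tray; axes as the sampler's. The point is 45 mm above the bench, at y = +45.5 mm of the sampler. A row of small capped vials fixed in the tray begins 36 mm behind the face, their tops 60 mm above the bench.
- tray_right (a joint): Same as tray_left, for the right tray.
- tray_right_front (a point): Same as tray_left_front, for the right tray, at y = -45.5 mm of the sampler.
- door (a joint): Angle of the door in rad: 0 = fully shut (hard stop) across the tray fronts, about 1.57 = standing straight out towards the sampler's -x, 2.1 at most. About 0.06 N m of friction plus damping; it stays where it is left. The simulated door passes through a tray that is out, so nothing stops it being shut too early.
- door_hinge (a point): On the upright hinge axis at the right end of the sampler's front (x = -6 mm, y = -95 mm of the sampler), 43 mm above the bench. Axes turn with the door: y along the door from the hinge to its free edge, -x out of its outer face (the face away from the trays).
- door_face (a point): Point on the door's outer face, 125 mm from the hinge axis and 45 mm above the bench; moves and turns with the door, same axes as door_hinge. The door is a grey panel with a dark pane, 8 mm thick, 11 to 75 mm above the bench, reaching 4 to 186 mm from the hinge axis; a strip at its free edge (177 to 185 mm) stands 8 mm proud of the outer face. Shut, it lies 2 to 10 mm in front of the tray fronts.
- pc_tower: Fixed computer tower behind and to the left of the sampler, 420 mm high, 184 mm wide (y), 378 mm deep (x); origin: centre of its underside, so its front is about 190 mm nearer the robot. An obstacle: keep the arm and gripper in front of it.
- tape_roll: Loose roll of tape, 72 mm across, 19 mm high, lying beside the trays on the left; origin: centre of its underside. Leave alone.
- clear_vial: Loose clear vial with screw cap, 24 mm across, 51 mm high, standing left of the trays; origin: centre of its underside. Leave alone.
- white_cap: Loose white screw cap, 36 mm across, 16 mm high, lying on the sampler's roof; origin: centre of its underside. Leave alone.
- amber_vial: Loose amber vial with black cap, 24 mm across, 51 mm high, standing to the right of the door; origin: centre of its underside. Leave alone.
- marker: Loose marker pen, 130 mm long, 17 mm thick, lying well to the left; origin: centre of its underside, y along it. Leave alone.
- plug: Loose dark sensor plug, 48 mm long, 18 mm wide, 14 mm thick, lying to the left; origin: centre of its underside, y along it. Leave alone.

How it is judged:
By the outcome, as a careful person would: the job done as asked, in the order asked, and still so for the second after the job is handed in, with the robot touching nothing.
It also fails if it takes over 64 s, if anything falls off the work surface, if the arm or the gripper's body presses on something with over 40 N, if the wrist force passes 120 N, or if a joint passes its speed limit or range.

## Robot

A 7-joint arm with a two-finger parallel gripper is mounted at the origin on a cart in front of the work surface, level with it; the furniture and walls round the work are solid. World frame = base frame: x ahead of the robot, y to its left, z up, the work surface at z = 0. Lengths are in mm, angles in degrees, forces in N, time in s.
With the tool pointing down it reaches from about 400 to 850 mm from the base axis. Payload 4.4 kg.
Tool frame: the origin (TCP) lies on the centre line of the jaws, within the pads' length; the fingertips stand tip_extent ahead of it and the grasp point (between the pads) lies 2 mm behind it (tip_extent is the distance from the TCP to the fingertips, in mm); z points along the fingers, y is the line along which they close (so a half turn about z gives the same grasp; the last joint's range is limited). The gripper opens to 94 mm and grips with 3 to 60 N. Pads are 16 mm wide; open, the fingers measure 119 mm over their backs; the gripper's body (75 mm by 177 mm) begins 78 mm behind the grasp point.
Start: joints at [67.678, 36.005, 2.206, 86.941, -1.547, 57.084, -1.146], TCP at [206.84, -616.227, 222.478] pointing down, gripper open.
Joint ranges: [-175.42, 175.42], [-21.48, 121.26], [-71.46, 75.88], [10.55, 141.38], [-63.04, 243.04], [13.31, 113.54], [-168.57, 168.57]. Speed limits (degrees/s): [147.25, 147.25, 180, 180, 180, 180, 180].

## Interface

Orientations are given as [roll, pitch, yaw] about the fixed x, y, z axes, in that order (R = Rz(yaw) Ry(pitch) Rx(roll)).
In Python, from station import * gives the robot as it stands.
- The arm moves only by the shell command python3 -m handwheel 'ROWS'. ROWS is JSON, a list of rows, each an object of numbers: "hand": the gripper's target within -1 to 1 (shut at 1, half-way at 0, fully open at -1); "x", "y", "z": the shift along the tool's x, y, z in mm; "ax", "ay", "az": the turn, a rotation vector about the tool's x, y, z in rad. A call has 1 to 5 rows; each row shifts and turns the commanded pose from where the row before left it, along the tool's axes as they then stand; what a row does not reach is not made up. A row lasts 1/8 s, in which the tool goes at most 62.5 mm and 10.7 degrees, less where a joint would pass 70% of its speed; a pose out of reach is approached as far as the arm can. A call with a gripper value outside its range is refused whole. The fingers move at their own pace and stop on an object; the grip force is fixed at half the most. Time passes only in rows, so rows that do not move let the fingers close. It gives the time, the measured TCP pose, the force, the opening and the grip force at its end, in the units of the state.
- get_obs(): the state, without advancing time (a new reading comes with each control period).
- snapshot(name): name is "scene" or "top"; returns the picture (400x640x3 uint8, blue, green, red); there is no depth.
- camera_model(name): a dict with "mtx" (3x3 intrinsics, pixels), "R" (3x3) and "t" (3): a world point X has camera coordinates R X + t. Camera axes: x right, y down, z forward; pixel columns grow to the right and rows downward; lengths in mm; the calibration is good to about 2 mm. A picture is of the moment at which its call begins. camera_model takes no time and is no camera call.
- hand_in(): hands the job in; it is judged then, once.
Trained networks look in the newest picture that a camera, given by its name, has taken for a name from the list of things; names that differ only in an ending like _2 or _b are one class to them, and where a whole thing is asked for, a point or a joint stands for the part that bears it (a point fixed in the world has none). Each returns a list of dicts, best first, with "confidence" (0 to 1); they miss things now and then, are a little off and sometimes report something else, mostly with a low value. They report only what shows in the picture. A call takes as long as a camera call.
- recognise(camera, thing): "uv" ([column, row] in pixels, amid what is visible of it).
The state is a dict: "clock": time; "qpos": joint angles; "qvel": joint speeds; "joint_torque": joint torques, N m; "tool_pos": TCP position; "tool_rot": TCP orientation; "wrist_force": force on the tool from outside, world axes, zero at the start; "wrist_torque": the same for the moment, N m; "opening": opening from 0.0 (shut) to 1.0 (fully open); "gripper_force": force on a finger pad.
Only numpy, scipy, OpenCV 4.12 (cv2) and the standard library are available. Lean on these libraries where they do the work, as an engineer would, in place of code of your own. Each camera call takes 0.05 s, during which the arm holds its last target. There are 200 camera calls.

## Working session

There is one attempt and no reset: what is moved stays moved. The work goes in short steps, Python scripts to look and compute and a shell command to move; the robot and the scene stay as the last step left them, time stands still between calls to the robot, and variables do not carry over. Pictures are saved under pics/ and viewed, at most 10 in all, crops included, and the job is handed in when it is done.

```bash
mkdir -p pics
python3 - <<'E'
from station import *
import cv2
for n in ("scene","top"):
    cv2.imwrite(f"pics/{n}1.png",snapshot(n))
    m=camera_model(n); print(n,m["mtx"],m["R"],m["t"])
    for t in ["tray_left_front","tray_right_front","door_face","white_cap","amber_vial","tape_roll","clear_vial"]:
        print(t,[(r["uv"],round(r["confidence"],2)) for r in recognise(n,t)][:2])
o=get_obs();print(o)
E
```

```text
scene [[376.72705639   0.         314.78311214]
 [  0.         376.72705639 188.70048517]
 [  0.           0.           1.        ]] [[-0.82547152 -0.563847    0.02594868]
 [-0.25084387  0.32527615 -0.91174162]
 [ 0.50564229 -0.7591258  -0.40994376]] [407.7992581  244.27035127 794.48179236]
tray_left_front [([352.6, 199.2], 0.88)]
tray_right_front [([371.3, 189.7], 0.81), ([352.8, 199.8], 0.37)]
door_face [([404.5, 186.8], 0.81)]
white_cap [([331.3, 170.2], 0.44)]
amber_vial []
tape_roll [([329.5, 220.4], 0.94)]
clear_vial [([348.2, 225.4], 0.52)]
top [[415.34020875   0.         323.60931024]
 [  0.         415.34020875 208.79244433]
 [  0.           0.           1.        ]] [[-0.02127711 -0.99976382  0.00442676]
 [-0.99767744  0.02094572 -0.06481512]
 [ 0.06470709 -0.00579556 -0.99788747]] [ -64.0834925   547.93543038 1272.58892911]
tray_left_front [([358.3, 224.5], 0.7)]
tray_right_front [([386.4, 231.9], 0.86), ([253.6, 245.1], 0.6)]
door_face [([411.9, 254.5], 0.74)]
white_cap []
amber_vial [([457.5, 234.6], 0.44)]
tape_roll [([318.4, 220.6], 0.58)]
clear_vial [([361.2, 225.8], 0.67), ([316.8, 251.9], 0.41)]
{'clock': 0.8, 'qpos': array([67.67972202, 36.0030535 ,  2.20604071, 86.94178492, -1.54574623,
       57.0833111 , -1.14341967]), 'qvel': array([-0.06974997, -0.00666874,  0.02642062, -0.06380425, -0.02986773,
       -0.01079008,  0.10281286]), 'joint_torque': array([-4.33003006e-04, -5.49521756e+01,  1.14284534e+00, -1.86931604e+01,
       -5.23102458e-02,  1.55004737e-02,  5.08488483e-05]), 'tool_pos': array([ 206.80900458, -616.2314209 ,  222.49020806]), 'tool_rot': array([ 1.79998473e+02, -1.03803624e-03,  1.85518022e+01]), 'wrist_force': array([-0.26862563,  0.45568243,  0.4896413 ]), 'wrist_torque': array([-0.0420894 , -0.03053195,  0.03266858]), 'gripper_force': 0.0, 'opening': 0.9988797554478439}
```

View pics/scene1.png

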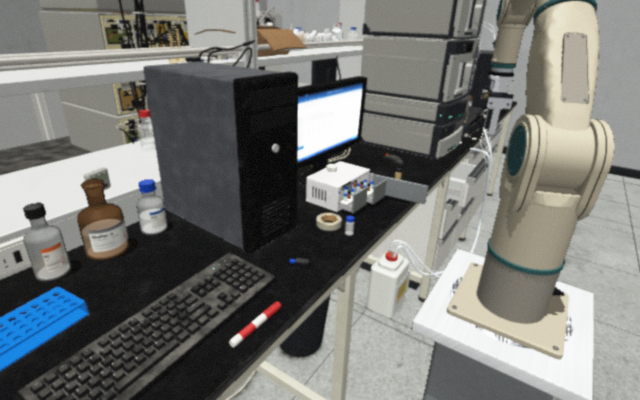

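View pics/top1.png

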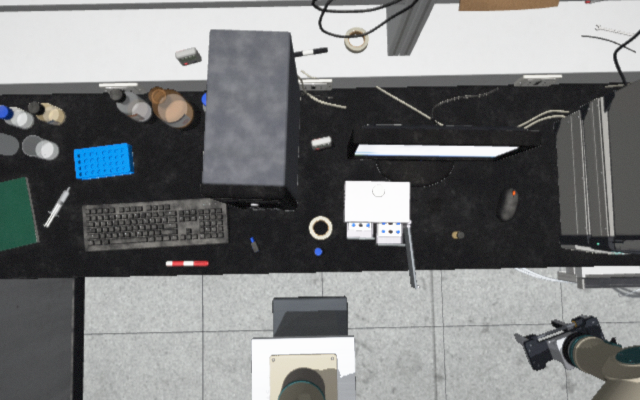

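The scene view shows the sampler at about (345,187) and its door standing out at about (405,187). The top view shows the box at columns 345–410, rows 181–222, with the two trays in front and the door from about (407,222) to (414,287). I'll enlarge both.

Run:
```python
import cv2
a=cv2.imread("pics/top1.png")[170:295,300:470]; cv2.imwrite("pics/t2.png",cv2.resize(a,None,fx=4.7,fy=4.7,interpolation=cv2.INTER_CUBIC))
a=cv2.imread("pics/scene1.png")[145:245,290:440]; cv2.imwrite("pics/s2.png",cv2.resize(a,None,fx=5,fy=5,interpolation=cv2.INTER_CUBIC))
```

```text
(no output)
```

View pics/t2.png

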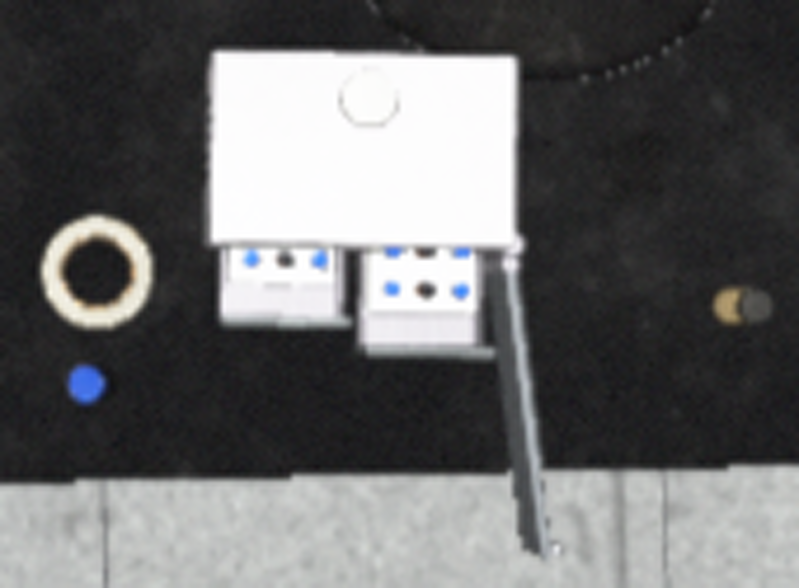

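View pics/s2.png

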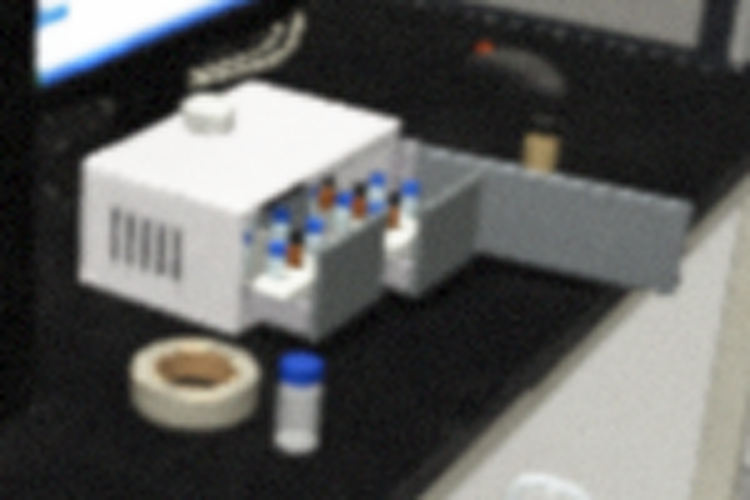

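```bash
cat > h.py <<'E'
import numpy as np
from station import *
def ray(n,uv,z):
    m=camera_model(n);R=np.array(m["R"]);C=-R.T@np.array(m["t"])
    d=R.T@np.linalg.solve(np.array(m["mtx"]),[uv[0],uv[1],1.]);return (C+d*(z-C[2])/d[2]).round(1)
E
python3 - <<'E'
from h import *
m=camera_model("top");print("C",-np.array(m["R"]).T@m["t"])
for k,u,v,z in [("FL",210,244,90),("FR",517,247,90),("BL",213,50,90),("BR",516,56,90),("TL1",220,320,74),("TL2",348,320,74),("TR1",362,350,74),("TR2",495,350,74),("hinge",510,265,75),("free in",540,555,75),("free out",558,550,75),("cap",370,98,106),("vial",87,384,51),("amber",757,305,51),("tape",97,272,19),("edge",300,475,0)]:
    print(k,ray("top",(300+u/4.7,170+v/4.7),z))
E
```

```text
C [ 462.95377424  -68.16989306 1305.69873285]
FL [ 502.  -136.1   90. ]
FR [ 496.1 -327.4   90. ]
BL [ 623.6 -141.    90. ]
BR [ 615.8 -330.9   90. ]
TL1 [ 454.5 -142.1   74. ]
TL2 [ 452.8 -222.7   74. ]
TR1 [ 433.8 -231.    74. ]
TR2 [ 432.  -314.7   74. ]
hinge [ 485.2 -325.8   75. ]
free in [ 303.9 -338.3   75. ]
free out [ 306.7 -349.7   75. ]
cap [ 589.6 -236.3  106. ]
vial [415.4 -57.4  51. ]
amber [ 456.6 -488.7   51. ]
tape [487.4 -65.2  19. ]
edge [ 350.3 -197.1    0. ]
```

```bash
python3 -m handwheel '[{"hand":1,"az":0.179},{"hand":1,"az":0.179},{"hand":1,"x":26,"y":-50,"z":10},{"hand":1,"x":26,"y":-50,"z":10},{"hand":1,"x":26,"y":-50,"z":10}]'; python3 -c "
from station import *
print({k:v for k,v in globals().items() if 'tip' in k.lower()})"
```

```text
{'tip_extent': 17.0}invalid input
```

```bash
python3 -m handwheel '[{"hand":1,"x":26,"y":-50,"z":10},{"hand":1,"x":26,"y":-50,"z":10},{"hand":1,"x":26,"y":-50,"z":10},{"hand":1,"x":26,"y":-50,"z":10},{"hand":1}]'
```

```text
invalid input
```

```bash
python3 -m handwheel '[{"hand":1,"x":0,"y":0,"z":0,"ax":0,"ay":0,"az":0.179},{"hand":1,"x":0,"y":0,"z":0,"ax":0,"ay":0,"az":0.179},{"hand":1,"x":26,"y":-50,"z":10,"ax":0,"ay":0,"az":0},{"hand":1,"x":26,"y":-50,"z":10,"ax":0,"ay":0,"az":0},{"hand":1,"x":26,"y":-50,"z":10,"ax":0,"ay":0,"az":0}]'
```

```text
clock: 1.42
tool_pos: [290.8, -467.5, 192.3]
tool_rot: [180.0, -0.0, -2.0]
wrist_force: [1.3, 0.3, -0.0]
opening: 0.502
gripper_force: 0.0
```

```bash
python3 -m handwheel '[{"hand":1,"x":27,"y":-50,"z":10,"ax":0,"ay":0,"az":0},{"hand":1,"x":27,"y":-50,"z":10,"ax":0,"ay":0,"az":0},{"hand":1,"x":27,"y":-50,"z":10,"ax":0,"ay":0,"az":0},{"hand":1,"x":26,"y":-47,"z":10,"ax":0,"ay":0,"az":0},{"hand":1,"x":0,"y":0,"z":0,"ax":0,"ay":0,"az":0}]'
python3 - <<'E'
from h import *
import cv2
o=get_obs();print(o["tool_pos"],o["opening"])
a=snapshot("top")[170:295,300:470]; cv2.imwrite("pics/t3.png",cv2.resize(a,None,fx=4.7,fy=4.7,interpolation=cv2.INTER_CUBIC))
b=snapshot("scene")[125:245,290:440]; cv2.imwrite("pics/s3.png",cv2.resize(b,None,fx=5,fy=5,interpolation=cv2.INTER_CUBIC))
E
```

```text
clock: 2.05
tool_pos: [406.0, -271.0, 151.9]
tool_rot: [-179.8, 0.0, -1.4]
wrist_force: [-0.5, -1.1, 0.4]
opening: 0.002
gripper_force: 0.0
[ 405.99101864 -270.99802481  151.92254142] 0.0022336515195430593
```

View pics/s3.png

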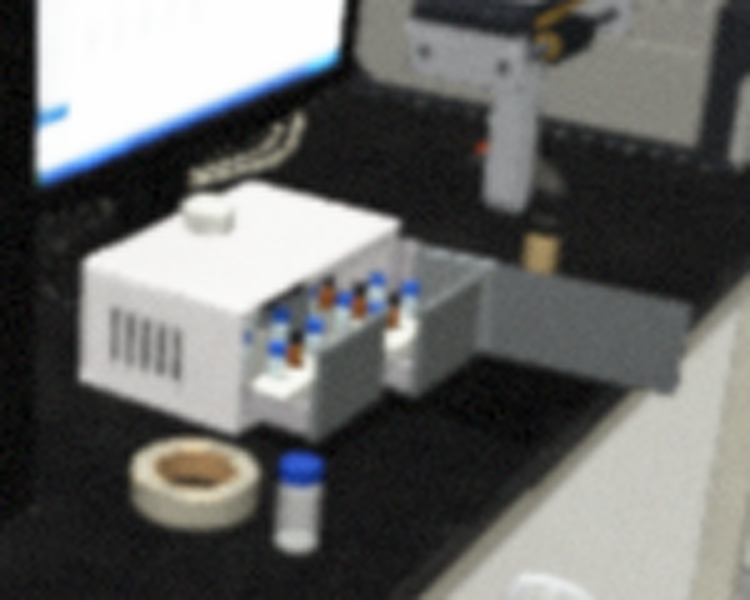

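The closed gripper hangs above and in front of the right tray. I'll descend next.

```bash
python3 -m handwheel '[{"hand":1,"x":-2,"y":2,"z":35,"ax":0,"ay":0,"az":0},{"hand":1,"x":-2,"y":1,"z":35,"ax":0,"ay":0,"az":0},{"hand":1,"x":0,"y":0,"z":34,"ax":0,"ay":0,"az":0},{"hand":1,"x":0,"y":0,"z":0,"ax":0,"ay":0,"az":0}]'
python3 -m handwheel '[{"hand":1,"x":8,"y":0,"z":0,"ax":0,"ay":0,"az":0},{"hand":1,"x":8,"y":0,"z":0,"ax":0,"ay":0,"az":0},{"hand":1,"x":8,"y":0,"z":0,"ax":0,"ay":0,"az":0},{"hand":1,"x":8,"y":0,"z":0,"ax":0,"ay":0,"az":0},{"hand":1,"x":8,"y":0,"z":0,"ax":0,"ay":0,"az":0}]'
```

```text
clock: 2.65
tool_pos: [397.2, -279.6, 47.1]
tool_rot: [-179.9, 0.2, -2.2]
wrist_force: [0.3, -0.4, -0.2]
opening: 0.005
gripper_force: 0.0
clock: 3.28
tool_pos: [439.8, -280.0, 48.7]
tool_rot: [180.0, 0.0, -2.0]
wrist_force: [-1.7, -0.2, 2.1]
opening: 0.006
gripper_force: 1.0
```

```bash
python3 -m handwheel '[{"hand":1,"x":7,"y":0,"z":0,"ax":0,"ay":0,"az":0},{"hand":1,"x":7,"y":0,"z":0,"ax":0,"ay":0,"az":0},{"hand":1,"x":7,"y":0,"z":0,"ax":0,"ay":0,"az":0},{"hand":1,"x":7,"y":0,"z":0,"ax":0,"ay":0,"az":0},{"hand":1,"x":4,"y":0,"z":0,"ax":0,"ay":0,"az":0}]'
python3 -m handwheel '[{"hand":1,"x":2,"y":0,"z":0,"ax":0,"ay":0,"az":0},{"hand":1,"x":2,"y":0,"z":0,"ax":0,"ay":0,"az":0}]'
```

```text
clock: 3.9
tool_pos: [472.1, -281.2, 48.4]
tool_rot: [180.0, -0.0, -1.9]
wrist_force: [-1.7, 0.1, 1.3]
opening: 0.006
gripper_force: 0.9
clock: 4.15
tool_pos: [475.3, -281.3, 48.4]
tool_rot: [-180.0, 0.0, -2.0]
wrist_force: [-1.5, -2.0, 0.0]
opening: 0.003
gripper_force: 0.8
```

```bash
python3 -m handwheel '[{"hand":1,"x":2,"y":0,"z":0,"ax":0,"ay":0,"az":0},{"hand":1,"x":2,"y":0,"z":0,"ax":0,"ay":0,"az":0}]'
python3 -m handwheel '[{"hand":1,"x":1.5,"y":0,"z":0,"ax":0,"ay":0,"az":0},{"hand":1,"x":1.5,"y":0,"z":0,"ax":0,"ay":0,"az":0}]'
```

```text
clock: 4.4
tool_pos: [479.4, -281.5, 48.4]
tool_rot: [180.0, 0.0, -2.0]
wrist_force: [-1.6, -1.3, 0.3]
opening: 0.007
gripper_force: 0.8
clock: 4.65
tool_pos: [482.5, -281.5, 48.4]
tool_rot: [180.0, 0.0, -2.0]
wrist_force: [-1.5, -1.2, -0.3]
opening: 0.005
gripper_force: 0.8
```

```bash
for i in 1; do python3 -m handwheel '[{"hand":1,"x":1,"y":0,"z":0,"ax":0,"ay":0,"az":0},{"hand":1,"x":0.5,"y":0,"z":0,"ax":0,"ay":0,"az":0}]'; done
python3 -m handwheel '[{"hand":1,"x":1,"y":0,"z":0,"ax":0,"ay":0,"az":0},{"hand":1,"x":0.5,"y":0,"z":0,"ax":0,"ay":0,"az":0}]'
```

```text
clock: 4.9
tool_pos: [484.0, -281.5, 48.5]
tool_rot: [-180.0, -0.0, -2.0]
wrist_force: [-1.8, -1.6, -1.9]
opening: 0.004
gripper_force: 0.8
clock: 5.15
tool_pos: [485.2, -281.5, 48.5]
tool_rot: [-180.0, 0.0, -2.0]
wrist_force: [-3.4, -0.7, 0.1]
opening: 0.006
gripper_force: 1.4
```

```bash
python3 -m handwheel '[{"hand":1,"x":0.6,"y":0,"z":0,"ax":0,"ay":0,"az":0},{"hand":1,"x":0,"y":0,"z":0,"ax":0,"ay":0,"az":0}]'
python3 -m handwheel '[{"hand":1,"x":0.6,"y":0,"z":0,"ax":0,"ay":0,"az":0},{"hand":1,"x":0,"y":0,"z":0,"ax":0,"ay":0,"az":0}]'
```

```text
clock: 5.4
tool_pos: [485.2, -281.5, 48.5]
tool_rot: [-180.0, 0.1, -2.0]
wrist_force: [-4.3, -0.8, 2.7]
opening: 0.006
gripper_force: 2.3
clock: 5.65
tool_pos: [485.2, -281.5, 48.5]
tool_rot: [-180.0, 0.1, -2.0]
wrist_force: [-7.0, -0.0, 3.9]
opening: 0.009
gripper_force: 3.0
```

```bash
python3 -m handwheel '[{"hand":1,"x":-30,"y":0,"z":0,"ax":0,"ay":0,"az":0},{"hand":1,"x":-32,"y":0,"z":0,"ax":0,"ay":0,"az":0},{"hand":1,"x":0,"y":-48,"z":0,"ax":0,"ay":0,"az":0},{"hand":1,"x":0,"y":-48,"z":0,"ax":0,"ay":0,"az":0},{"hand":1,"x":0,"y":0,"z":0,"ax":0,"ay":0,"az":0}]'
python3 -m handwheel '[{"hand":1,"x":8,"y":0,"z":0,"ax":0,"ay":0,"az":0},{"hand":1,"x":8,"y":0,"z":0,"ax":0,"ay":0,"az":0},{"hand":1,"x":8,"y":0,"z":0,"ax":0,"ay":0,"az":0},{"hand":1,"x":8,"y":0,"z":0,"ax":0,"ay":0,"az":0},{"hand":1,"x":8,"y":0,"z":0,"ax":0,"ay":0,"az":0}]'
```

```text
clock: 6.28
tool_pos: [429.8, -178.9, 48.6]
tool_rot: [-179.8, -0.1, -1.5]
wrist_force: [0.2, -0.6, -1.8]
opening: 0.006
gripper_force: 0.0
clock: 6.9
tool_pos: [468.2, -185.6, 48.4]
tool_rot: [180.0, 0.0, -2.0]
wrist_force: [-2.4, -2.0, -0.1]
opening: 0.003
gripper_force: 1.0
```

```bash
python3 -m handwheel '[{"hand":1,"x":5,"y":0,"z":0,"ax":0,"ay":0,"az":0},{"hand":1,"x":4,"y":0,"z":0,"ax":0,"ay":0,"az":0},{"hand":1,"x":3,"y":0,"z":0,"ax":0,"ay":0,"az":0},{"hand":1,"x":2,"y":0,"z":0,"ax":0,"ay":0,"az":0}]'
python3 -m handwheel '[{"hand":1,"x":1,"y":0,"z":0,"ax":0,"ay":0,"az":0},{"hand":1,"x":1,"y":0,"z":0,"ax":0,"ay":0,"az":0},{"hand":1,"x":1,"y":0,"z":0,"ax":0,"ay":0,"az":0}]'
python3 -m handwheel '[{"hand":1,"x":1,"y":0,"z":0,"ax":0,"ay":0,"az":0},{"hand":1,"x":0,"y":0,"z":0,"ax":0,"ay":0,"az":0}]'
```

```text
clock: 7.4
tool_pos: [482.0, -185.2, 48.5]
tool_rot: [-180.0, 0.0, -1.9]
wrist_force: [-1.7, -1.3, -1.3]
opening: 0.004
gripper_force: 0.8
clock: 7.78
tool_pos: [484.9, -185.4, 48.5]
tool_rot: [-180.0, 0.0, -2.0]
wrist_force: [-1.6, -0.3, -1.1]
opening: 0.003
gripper_force: 0.8
clock: 8.02
tool_pos: [486.1, -185.4, 48.5]
tool_rot: [-180.0, -0.0, -2.0]
wrist_force: [-1.2, 0.3, -1.9]
opening: 0.001
gripper_force: 0.6
```

```bash
python3 -m handwheel '[{"hand":1,"x":1,"y":0,"z":0,"ax":0,"ay":0,"az":0},{"hand":1,"x":1,"y":0,"z":0,"ax":0,"ay":0,"az":0}]'
python3 -m handwheel '[{"hand":1,"x":1,"y":0,"z":0,"ax":0,"ay":0,"az":0},{"hand":1,"x":0,"y":0,"z":0,"ax":0,"ay":0,"az":0}]'
python3 -m handwheel '[{"hand":1,"x":0.8,"y":0,"z":0,"ax":0,"ay":0,"az":0},{"hand":1,"x":0,"y":0,"z":0,"ax":0,"ay":0,"az":0}]'
```

```text
clock: 8.28
tool_pos: [487.9, -185.5, 48.5]
tool_rot: [-180.0, 0.0, -2.0]
wrist_force: [-1.4, -1.4, -0.6]
opening: 0.003
gripper_force: 0.8
clock: 8.52
tool_pos: [489.1, -185.5, 48.5]
tool_rot: [-180.0, -0.0, -2.0]
wrist_force: [-1.1, 0.2, -0.5]
opening: 0.004
gripper_force: 0.7
clock: 8.78
tool_pos: [489.1, -185.5, 48.5]
tool_rot: [-180.0, 0.1, -2.0]
wrist_force: [-3.7, 0.2, 1.6]
opening: 0.005
gripper_force: 1.8
```

```bash
python3 -m handwheel '[{"hand":1,"x":0.7,"y":0,"z":0,"ax":0,"ay":0,"az":0},{"hand":1,"x":0,"y":0,"z":0,"ax":0,"ay":0,"az":0}]'
cat >> h.py <<'E'
def S2W(p):  # sampler -> world
    a=np.deg2rad(-2.2);R=np.array([[np.cos(a),-np.sin(a)],[np.sin(a),np.cos(a)]]);return R@np.array(p)+[495,-231.6]
def tcp(deg,gap=0,r=130):
    f=np.deg2rad(deg);s=8*abs(np.cos(f))+12.5*abs(np.sin(f))
    return S2W(np.array([-6,-95])+r*np.array([-np.sin(f),np.cos(f)])-(4+s+gap)*np.array([np.cos(f),np.sin(f)]))
def tool(d,yaw=-2.0): # world xy delta -> tool xy
    a=np.deg2rad(yaw);return np.array([np.cos(a)*d[0]+np.sin(a)*d[1],np.sin(a)*d[0]-np.cos(a)*d[1]])
E
python3 - <<'E'
from h import *
p=get_obs()["tool_pos"][:2];print(p)
w=[tcp(100,25)]+[tcp(d) for d in range(100,-1,-5)]
print("start",w[0],tool(w[0]-p))
for d,a,b in zip(range(100,-1,-5),w,w[1:]): print(d,b.round(0),tool(b-a).round(1))
E
```

```text
clock: 9.02
tool_pos: [489.1, -185.5, 48.5]
tool_rot: [-180.0, 0.1, -2.0]
wrist_force: [-4.0, 1.1, 2.6]
opening: 0.01
gripper_force: 2.7
[ 489.07995787 -185.52520031]
start [ 362.35531892 -386.24689638] [-119.64235555  205.02204795]
100 [ 359. -361.] [ -4.3 -24.6]
95 [ 356. -350.] [ -3.  -11.6]
90 [ 355. -338.] [ -1.9 -11.9]
85 [ 354. -327.] [ -1.  -10.7]
80 [ 355. -316.] [ -0.1 -10.9]
75 [ 356. -305.] [  0.9 -11. ]
70 [ 358. -294.] [  1.8 -11. ]
65 [ 361. -284.] [  2.8 -10.9]
60 [ 365. -273.] [  3.8 -10.7]
55 [ 370. -263.] [  4.7 -10.4]
50 [ 376. -253.] [  5.7 -10.1]
45 [ 383. -243.] [ 6.6 -9.6]
40 [ 391. -235.] [ 7.6 -9. ]
35 [ 400. -227.] [ 8.4 -8.4]
30 [ 410. -219.] [ 9.2 -7.6]
25 [ 420. -213.] [10.  -6.8]
20 [ 431. -207.] [10.6 -5.9]
15 [ 442. -203.] [11.2 -4.9]
10 [ 454. -199.] [11.7 -3.8]
5 [ 466. -197.] [12.1 -2.7]
0 [ 478. -196.] [12.3 -1.6]
```

```bash
python3 -m handwheel '[{"hand":1,"x":-20,"y":0,"z":0,"ax":0,"ay":0,"az":0},{"hand":1,"x":-20,"y":0,"z":-40,"ax":0,"ay":0,"az":0},{"hand":1,"x":-20,"y":0,"z":-50,"ax":0,"ay":0,"az":0},{"hand":1,"x":-20,"y":50,"z":0,"ax":0,"ay":0,"az":0},{"hand":1,"x":-20,"y":50,"z":0,"ax":0,"ay":0,"az":0}]'
python3 -m handwheel '[{"hand":1,"x":-20,"y":50,"z":0,"ax":0,"ay":0,"az":0},{"hand":1,"x":0,"y":55,"z":0,"ax":0,"ay":0,"az":0},{"hand":1,"x":0,"y":0,"z":0,"ax":0,"ay":0,"az":0}]'
python3 - <<'E'
from h import *
import cv2
a=snapshot("top")[170:295,300:470]; b=snapshot("scene")[135:245,290:440]
cv2.imwrite("pics/c4.png",np.hstack([cv2.resize(a,(400,294)),cv2.resize(b,(400,294))]))
E
```

```text
clock: 9.65
tool_pos: [389.3, -283.7, 139.9]
tool_rot: [179.8, -0.3, -1.8]
wrist_force: [0.4, -0.2, -0.3]
opening: 0.004
gripper_force: 0.0
clock: 10.02
tool_pos: [363.6, -392.6, 139.2]
tool_rot: [179.6, -0.2, -2.3]
wrist_force: [0.1, 1.3, -0.1]
opening: 0.005
gripper_force: 0.0
```

View pics/c4.png

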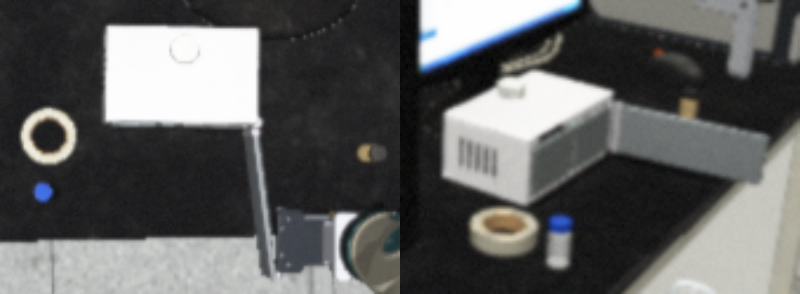

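Both trays are flush. The door is still at about 97° and the gripper is outside it, at about (305,240) in the left crop. I'll lower it and sweep the door shut.

```bash
python3 -m handwheel '[{"hand":1,"x":0,"y":0,"z":45,"ax":0,"ay":0,"az":0},{"hand":1,"x":0,"y":0,"z":45,"ax":0,"ay":0,"az":0},{"hand":1,"x":0,"y":0,"z":0,"ax":0,"ay":0,"az":0},{"hand":1,"x":-3,"y":-12,"z":0,"ax":0,"ay":0,"az":0},{"hand":1,"x":-2,"y":-12,"z":0,"ax":0,"ay":0,"az":0}]'
python3 -m handwheel '[{"hand":1,"x":-3,"y":-12,"z":0,"ax":0,"ay":0,"az":0},{"hand":1,"x":-2,"y":-12,"z":0,"ax":0,"ay":0,"az":0},{"hand":1,"x":-1,"y":-11,"z":0,"ax":0,"ay":0,"az":0},{"hand":1,"x":0,"y":-11,"z":0,"ax":0,"ay":0,"az":0},{"hand":1,"x":1,"y":-11,"z":0,"ax":0,"ay":0,"az":0}]'
```

```text
clock: 10.75
tool_pos: [360.2, -361.6, 50.2]
tool_rot: [179.9, -0.1, -1.9]
wrist_force: [-0.6, -0.1, 0.2]
opening: 0.003
gripper_force: 0.0
clock: 11.38
tool_pos: [356.4, -304.6, 48.5]
tool_rot: [180.0, -0.0, -2.0]
wrist_force: [-0.1, -1.2, -0.1]
opening: 0.005
gripper_force: 0.5
```

On the path at about 75°, with light contact.

```bash
python3 -m handwheel '[{"hand":1,"x":2,"y":-11,"z":0,"ax":0,"ay":0,"az":0},{"hand":1,"x":3,"y":-11,"z":0,"ax":0,"ay":0,"az":0},{"hand":1,"x":4,"y":-11,"z":0,"ax":0,"ay":0,"az":0},{"hand":1,"x":5,"y":-10,"z":0,"ax":0,"ay":0,"az":0},{"hand":1,"x":6,"y":-10,"z":0,"ax":0,"ay":0,"az":0}]'
python3 -m handwheel '[{"hand":1,"x":7,"y":-9.5,"z":0,"ax":0,"ay":0,"az":0},{"hand":1,"x":7.5,"y":-9,"z":0,"ax":0,"ay":0,"az":0},{"hand":1,"x":8.5,"y":-8.5,"z":0,"ax":0,"ay":0,"az":0},{"hand":1,"x":9,"y":-7.5,"z":0,"ax":0,"ay":0,"az":0},{"hand":1,"x":10,"y":-7,"z":0,"ax":0,"ay":0,"az":0}]'
```

```text
clock: 12.0
tool_pos: [378.4, -252.2, 48.5]
tool_rot: [180.0, 0.0, -2.0]
wrist_force: [0.1, -1.5, 0.3]
opening: 0.004
gripper_force: 0.4
clock: 12.62
tool_pos: [422.0, -212.3, 48.5]
tool_rot: [-180.0, 0.0, -2.0]
wrist_force: [-0.6, -0.5, -0.1]
opening: 0.006
gripper_force: 0.4
```

```bash
python3 -m handwheel '[{"hand":1,"x":10,"y":-6,"z":0,"ax":0,"ay":0,"az":0},{"hand":1,"x":10,"y":-5,"z":0,"ax":0,"ay":0,"az":0},{"hand":1,"x":10,"y":-4,"z":0,"ax":0,"ay":0,"az":0},{"hand":1,"x":10,"y":-3,"z":0,"ax":0,"ay":0,"az":0},{"hand":1,"x":6,"y":-1,"z":0,"ax":0,"ay":0,"az":0}]'
python3 -m handwheel '[{"hand":1,"x":3,"y":0,"z":0,"ax":0,"ay":0,"az":0},{"hand":1,"x":2,"y":0,"z":0,"ax":0,"ay":0,"az":0}]'
```

```text
clock: 13.25
tool_pos: [468.9, -195.1, 48.4]
tool_rot: [-180.0, -0.0, -1.9]
wrist_force: [-1.1, -0.9, 0.9]
opening: 0.002
gripper_force: 0.3
clock: 13.5
tool_pos: [472.9, -195.5, 48.4]
tool_rot: [-180.0, 0.0, -2.0]
wrist_force: [-0.7, 0.2, -0.8]
opening: 0.003
gripper_force: 0.3
```

```bash
python3 -m handwheel '[{"hand":1,"x":2,"y":0,"z":0,"ax":0,"ay":0,"az":0},{"hand":1,"x":2,"y":0,"z":0,"ax":0,"ay":0,"az":0}]'
python3 -m handwheel '[{"hand":1,"x":1.5,"y":0,"z":0,"ax":0,"ay":0,"az":0},{"hand":1,"x":0.7,"y":0,"z":0,"ax":0,"ay":0,"az":0},{"hand":1,"x":0,"y":0,"z":0,"ax":0,"ay":0,"az":0}]'
python3 -m handwheel '[{"hand":1,"x":0.8,"y":0,"z":0,"ax":0,"ay":0,"az":0},{"hand":1,"x":0,"y":0,"z":0,"ax":0,"ay":0,"az":0}]'
```

```text
clock: 13.75
tool_pos: [477.0, -195.8, 48.5]
tool_rot: [-180.0, 0.0, -2.0]
wrist_force: [-1.6, 0.1, -0.8]
opening: 0.005
gripper_force: 0.3
clock: 14.12
tool_pos: [478.6, -195.8, 48.5]
tool_rot: [-180.0, 0.1, -2.0]
wrist_force: [-1.4, -0.1, 1.6]
opening: 0.005
gripper_force: 1.3
clock: 14.38
tool_pos: [478.7, -195.8, 48.5]
tool_rot: [-180.0, 0.1, -2.0]
wrist_force: [-5.2, 0.6, 4.1]
opening: 0.006
gripper_force: 2.6
```

Hard stop, at the x I expected. I'll back off straight along -x and check.

```bash
python3 -m handwheel '[{"hand":1,"x":0.5,"y":0,"z":0,"ax":0,"ay":0,"az":0},{"hand":1,"x":-15,"y":0,"z":0,"ax":0,"ay":0,"az":0},{"hand":1,"x":-30,"y":0,"z":0,"ax":0,"ay":0,"az":0},{"hand":1,"x":0,"y":0,"z":-60,"ax":0,"ay":0,"az":0},{"hand":1,"x":0,"y":0,"z":-60,"ax":0,"ay":0,"az":0}]'
python3 -m handwheel '[{"hand":1,"x":0,"y":60,"z":0,"ax":0,"ay":0,"az":0},{"hand":1,"x":0,"y":60,"z":0,"ax":0,"ay":0,"az":0},{"hand":1,"x":0,"y":60,"z":0,"ax":0,"ay":0,"az":0},{"hand":1,"x":0,"y":60,"z":0,"ax":0,"ay":0,"az":0},{"hand":1,"x":0,"y":0,"z":0,"ax":0,"ay":0,"az":0}]'
python3 - <<'E'
from h import *
import cv2
a=snapshot("top")[170:295,300:470]; b=snapshot("scene")[135:245,290:440]
cv2.imwrite("pics/c5.png",np.hstack([cv2.resize(a,(400,294)),cv2.resize(b,(400,294))]))
E
```

```text
clock: 15.0
tool_pos: [436.2, -194.6, 169.7]
tool_rot: [180.0, -0.0, -2.0]
wrist_force: [1.2, 0.0, -0.0]
opening: 0.004
gripper_force: 0.0
clock: 15.62
tool_pos: [426.0, -440.8, 168.7]
tool_rot: [179.7, -0.1, -2.4]
wrist_force: [-0.1, 0.8, 0.9]
opening: 0.007
gripper_force: 0.0
```

View pics/c5.png

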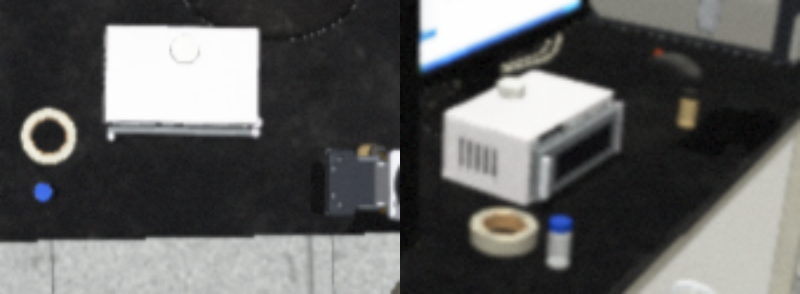

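The door looks shut, with the vial, tape and cap in place. The line at (110,133)–(258,128) is slightly tilted, so I'll check the angle with an overlay.

Run:
```python
from h import *
import cv2
m=camera_model("top")
a=cv2.resize(snapshot("top")[205:245,335:425],None,fx=8,fy=8,interpolation=cv2.INTER_CUBIC)
def px(p,z):
    q=m["mtx"]@(np.array(m["R"])@np.array([*S2W(p),z])+m["t"]);q=q[:2]/q[2];return tuple(int(v) for v in ((q+.5-[335,205])*8-.5).round())
for deg,c in ((0,(0,255,0)),(3,(0,0,255))):
    f=np.deg2rad(deg);d=np.array([-np.sin(f),np.cos(f)]);n=-np.array([np.cos(f),np.sin(f)]);H=np.array([-6,-95])
    cv2.polylines(a,[np.array([px(H+r*d+k*n,75) for r,k in((4,-4),(4,4),(177,4),(177,12),(185,12),(186,-4))])],True,c,1)
cv2.polylines(a,[np.array([px(p,90) for p in((4,-95),(4,95))])],False,(255,0,0),1)
cv2.imwrite("pics/c6.png",a)
```

```text
(no output)
```

View pics/c6.png

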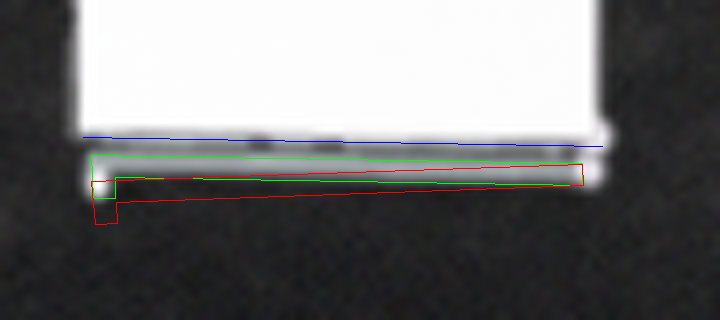

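The door matches the shut (green) outline, so I'll hand in.

```bash
python3 -c "
from station import *
print(hand_in())"
```

```text
the job is handed in; nothing more can be done
None
```

I pushed both trays home to their stops and then swung the door shut; the last pictures show it closed and the tape, clear vial and cap unmoved. I handed the job in after about 16 s on the robot's clock, and no verdict came back.

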